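Angle a stiffener tube past the clamp into the frame

ROBOT

A 6-joint arm with a two-finger parallel gripper is mounted at the origin on the work surface. World frame = base frame: x ahead of the robot, y to its left, z up, the work surface at z = 0. Lengths are in m, angles in rad, forces in N, time in s.
With the tool pointing down it reaches from about 0.35 to 0.775 m from the base axis. Payload 7.3 kg.
Tool frame: the origin (TCP) lies at the very end of the fingers, on their centre line; the grasp point (between the pads) lies 19 mm behind it; z points along the fingers, y is the line along which they close (so a half turn about z gives the same grasp; the last joint's range is limited). The gripper opens to 92 mm and grips with 3 to 60 N. Pads are 19 mm wide; open, the fingers measure 130 mm over their backs; the gripper's body (75 mm by 190 mm) begins 47 mm behind the grasp point.
Start: joints at [1.111, 0.342, 1.524, -0, 1.275, -0.146], TCP at [0.162, 0.499, 0.227] pointing down, gripper open.
Joint ranges: [-2.53, 2.53], [-0.77, 2.02], [0.04, 2.7], [-1, 4.14], [0.28, 2.66], [-3.11, 3.11]. Speed limits (rad/s): [2.57, 2.57, 3.14, 3.14, 3.14, 3.14].

INTERFACE

Orientations are given as [roll, pitch, yaw] about the fixed x, y, z axes, in that order (R = Rz(yaw) Ry(pitch) Rx(roll)).
In Python, from cell import robot gives the robot as it stands.
- The arm moves only by the tool apply_moves, never from a script. Its argument "motion" is text: rows parted by semicolons, each of 7 numbers parted by spaces: the opening in per cent of the stroke, from 0 (shut) to 100 (fully open), then the shift along the tool's x, y, z in cm, then the turn, a rotation vector about the tool's x, y, z in rad. A call has 1 to 20 rows; each row shifts and turns the commanded pose from where the row before left it, along the tool's axes as they then stand; what a row does not reach is not made up. A row lasts 1/8 s, in which the tool goes at most 62.5 mm and 10.7 degrees, less where a joint would pass 70% of its speed; a pose out of reach is approached as far as the arm can. A call with a gripper value outside its range is refused whole. The fingers move at their own pace and stop on an object; "force" is the grip in N (left out, the last holds). Time passes only in rows, so rows that do not move let the fingers close. It gives the time, the measured TCP pose, the force, the opening and the grip force at its end, in the units of the state.
- robot.observe(): the state, without advancing time (a new reading comes with each control period).
- robot.read_camera(name): name is "side" or "top" or "wrist"; returns a dict with "img" (400x640x3 uint8, red, green, blue), "fovy" (degrees; the focal length in pixels is half the picture's height over the tangent of half this angle, whatever the lens; pixels are square), "cx", "cy" (the principal point, pixels), "k1" (the pictures are not rectified: a ray, as slopes to the right and down, at radius r is drawn at 1 + k1 r^2 times it, then the intrinsics apply), "R" (3x3) and "t" (3): a world point X has camera coordinates R X + t; the wrist camera has in their place "hand_eye" (4x4, takes a point from camera to tool coordinates, whose origin is the TCP and whose axes are the flange's). Camera axes: x right, y down, z forward; pixel columns grow to the right and rows downward; lengths in m; the calibration is good to about 2 mm. A picture is of the moment at which its call begins: read the wrist's pose just before it. There is no depth.
- robot.hand_in(): hands the job in; it is judged then, once.
Trained networks look in a picture, given as the dict that the camera call returned (one of the last four; its "shot" number tells which), for a name from the list of things; names that differ only in an ending like _2 or _b are one class to them, and where a whole thing is asked for, a point or a joint stands for the part that bears it (a point fixed in the world has none). Each returns a list of dicts, best first, with "score" (0 to 1); they miss things now and then, are a little off and sometimes report something else, mostly with a low value. They report only what shows in the picture. A call takes as long as a camera call.
- robot.search_frame(target, picture): "centre" ([x, y, z] in m, in world coordinates, good to about 4 mm: the middle of the surface that is visible of it).
- robot.trace(target, picture): "pixels" (400x640 bool, what is visible of it).
The state is a dict: "time": time; "qpos": joint angles; "qvel": joint speeds; "joint_efforts": joint torques, N m; "tool_pos": TCP position; "tool_rot": TCP orientation; "contact_force": force on the tool from outside, world axes, zero at the start; "torque": the same for the moment, N m; "opening": finger opening in m; "grip_force": force on a finger pad.
Only numpy, scipy, OpenCV 4.12 (cv2) and the standard library are available. Lean on these libraries where they do the work, as an engineer would, in place of code of your own. Each camera call takes 0.05 s, during which the arm holds its last target. There are 200 camera calls.

TASK

On the welding table, push the loose square tube into the U-shaped frame: angle its left end in behind the upright clamp column, then swing the other end in, so that it finishes lying flat against the back rail along its whole length with its left end butted against the frame's left leg, ready for tacking. Only push it along the table with the fingers, never lift or tip it, and leave the hammer, the tape measure and the standing offcut where they are.

Things in the scene. Friction and masses are not known exactly. Their poses are not given: they have to be found in the camera images.
- frame: Fixed bare steel U-frame of 40 mm square tube, 40 mm high, open towards the robot. Origin: inner left corner at table height; x away from the robot, y left along the back rail. Back rail x 0 to 40 mm, left leg y 0 to 40 mm, right leg y -350 to -390 mm; both legs run out to x = -80 mm. Two fixed toggle clamps 75 mm high behind the rail at y = -90 and -270 mm, their arms resting on it.
- clamp: Fixed upright screw clamp at the left part of the bay's mouth. Origin: axis of its round column (28 mm thick, 185 mm high) at table height. The gap between column and back rail is 66 to 74 mm. Its arm, 128 to 164 mm up, points 37 degrees left of its x axis (away from the robot) and carries, 83 mm out, an upright screw whose 24 mm foot hangs 78 mm above the table.
- tube: Loose bare steel square tube, 30 x 30 x 280 mm, 0.4 to 0.65 kg, flat on the table in front of the frame and right of the clamp. Origin: centre of its underside. Own y along its length to its left end, x across it away from the robot. Seated, its origin is at x = -15, y = -140 mm in the frame's axes, its y along the frame's y.
- tube_left (a point): centre of the tube's left end face, 15 mm above its underside
- tube_right (a point): centre of the tube's right end face, 15 mm above its underside
- hammer: loose hammer, 270 mm long, lying on the table at the far left of the frame, head away from the robot, origin under its middle; leave alone
- tape: loose tape measure, 66 x 36 x 62 mm, standing at the left in front of the frame, origin at the centre of its underside; leave alone
- offcut: loose offcut of 40 x 40 mm square tube, 70 mm high, standing on end to the right of the frame, origin at the centre of its underside; leave alone

How it is judged:
On the way:
1. the tube's left end is in behind the clamp column while its right end is still out in front of the bay (y of tube_left in the frame of frame above -0.085 m and x of tube_left in the frame of frame above -0.066 m and x of tube_right in the frame of frame below -0.055 m), for 0.1 s.
At the end, for the whole second after the job is handed in: The tube lies still and flat on the table inside the frame, both its ends within 5 mm of touching the back rail and its left end within 6 mm of touching the left leg (x of tube_left in the frame of frame between -0.02 and 0 m and x of tube_right in the frame of frame between -0.02 and 0 m and y of tube_left in the frame of frame between -0.006 and 0.004 m and angle between tube's own z axis and vertical below 0.05 rad and height (world z) of tube below 0.004 m and linear speed of tube below 0.01 m/s).
It fails at once if the tube is lifted or tipped (height (world z) of tube above 0.012 m or angle between tube's own z axis and vertical above 0.15 rad).
It fails at once if the hammer, tape measure or offcut is disturbed (distance of any of hammer, tape, offcut from where it was at the start of the episode above 0.02 m).
It also fails if it takes over 59 s, if anything falls off the work surface, if the arm or the gripper's body presses on something with over 40 N, if the wrist force passes 120 N, or if a joint passes its speed limit or range.

## Working session

There is one attempt and no reset: what is moved stays moved. The work goes in short steps, Python scripts to look and compute and a tool call to move; the robot and the scene stay as the last step left them, time stands still between calls to the robot, and variables do not carry over. Pictures are saved under pics/ and viewed, at most 10 in all, crops included, and the job is handed in when it is done.

Besides the shell and the picture viewer there is one more tool, called in YAML: its name, and indented under it one key for each argument. apply_moves: Moves the arm, as the interface text tells. Its arguments: {"type":"object","properties":{"motion":{"type":"string"},"force":{"type":"number"}},"required":["motion"]}

```bash
mkdir -p pics; cat > h.py <<'E'
import numpy as np, cv2
from cell import robot
def f(p): return 200/np.tan(np.radians(p["fovy"])/2)
def ray(p,uv,R=None,t=None):
    R=p["R"] if R is None else R; t=p["t"] if t is None else t
    R=np.array(R);t=np.array(t)
    d=np.array([(uv[0]-p["cx"])/f(p),(uv[1]-p["cy"])/f(p)]); s=d.copy()
    for _ in range(20): s=d/(1+p["k1"]*(s@s))
    return -R.T@t, R.T@np.array([s[0],s[1],1])
def atz(p,uv,z):
    o,d=ray(p,uv); return o+d*(z-o[2])/d[2]
def proj(p,X):
    c=np.array(p["R"])@np.array(X)+np.array(p["t"]); s=c[:2]/c[2]; s=s*(1+p["k1"]*(s@s))
    return s*f(p)+[p["cx"],p["cy"]]
def save(n,p,g=1): cv2.imwrite("pics/"+n,cv2.resize(p["img"],None,fx=g,fy=g)[:,:,::-1])
E
python3 - <<'E'
from h import *
for n in("top","side"):
    p=robot.read_camera(n); save(n+"0.png",p,1.25)
    o=-np.array(p["R"]).T@np.array(p["t"]); print(n,o.round(3),p["fovy"],p["k1"])
    for k in("frame","clamp","tube","hammer","tape","offcut","tube_left","tube_right"):
        r=robot.search_frame(k,p); print(k,[(np.round(q["centre"],3),round(q["score"],2)) for q in r[:2]])
    for k in("tube",):
        r=robot.trace(k,p)
        if r:
            m=r[0]["pixels"].astype(np.uint8); c=max(cv2.findContours(m,0,2)[0],key=cv2.contourArea)
            b=cv2.boxPoints(cv2.minAreaRect(c)); print(b.round(1).tolist())
            print([atz(p,q,.03).round(3).tolist() for q in b])
print(robot.observe()["time"],robot.observe()["tool_rot"])
E
```

```text
top [0.455 0.066 0.977] 50.14761725574626 -0.09821395525321003
frame [(array([0.683, 0.06 , 0.04 ]), 0.68)]
clamp [(array([0.6  , 0.164, 0.16 ]), 0.92)]
tube [(array([ 0.518, -0.085,  0.028]), 0.8)]
hammer [(array([0.59 , 0.413, 0.026]), 0.84), (array([0.459, 0.268, 0.056]), 0.5)]
tape [(array([0.46 , 0.27 , 0.058]), 0.95)]
offcut []
tube_left [(array([ 0.521, -0.085,  0.03 ]), 0.64)]
tube_right [(array([ 0.517, -0.082,  0.03 ]), 0.98)]
[[326.0, 220.0], [450.0, 220.0], [450.0, 234.0], [326.0, 234.0]]
[[0.539, 0.053, 0.03], [0.531, -0.224, 0.03], [0.5, -0.222, 0.03], [0.508, 0.054, 0.03]]
side [0.471 0.929 1.172] 42.34593723389353 -0.08831714734959951
frame [(array([0.686, 0.157, 0.037]), 0.56)]
clamp [(array([0.6  , 0.171, 0.152]), 0.82), (array([ 0.682, -0.229,  0.048]), 0.48)]
tube [(array([ 0.52 , -0.064,  0.03 ]), 0.95)]
hammer [(array([0.599, 0.418, 0.023]), 0.63)]
tape [(array([0.462, 0.283, 0.055]), 0.74), (array([0.598, 0.172, 0.15 ]), 0.51)]
offcut [(array([ 0.683, -0.23 ,  0.049]), 0.88), (array([ 0.52 , -0.066,  0.032]), 0.64)]
tube_left [(array([ 0.518, -0.064,  0.026]), 0.78), (array([0.462, 0.284, 0.055]), 0.22)]
tube_right [(array([ 0.52 , -0.062,  0.033]), 0.9)]
[[334.29998779296875, 219.8000030517578], [349.79998779296875, 144.3000030517578], [362.20001220703125, 146.89999389648438], [346.6000061035156, 222.39999389648438]]
[[0.543, 0.07, 0.03], [0.535, -0.231, 0.03], [0.495, -0.226, 0.03], [0.508, 0.073, 0.03]]
1.0 [3.14143146e+00 4.39373242e-06 2.82782506e+00]
```

View pics/top0.png

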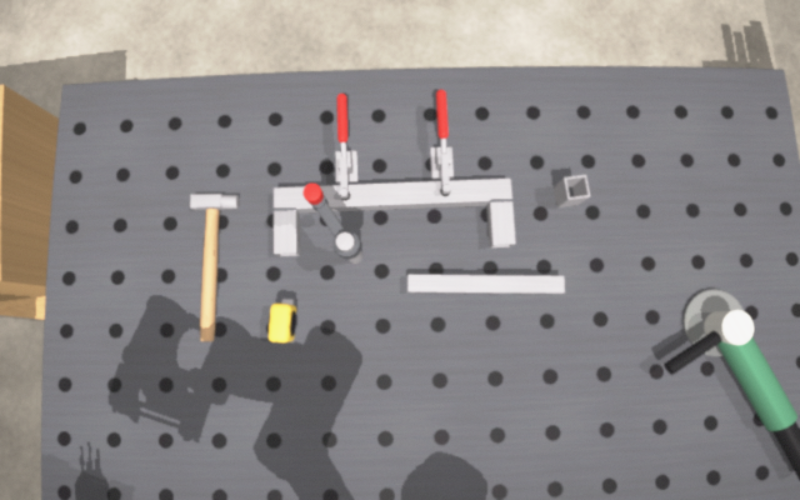

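View pics/side0.png

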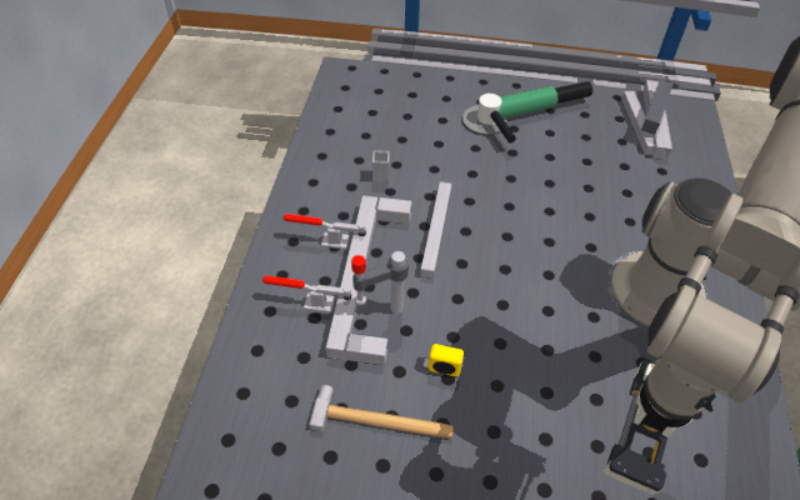

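Both views agree. In the top view (at 1.25×) the tube spans (407–565, 275–293), the back rail (273–512, 178–208), the left leg about (285, 232) and the right leg about (502, 225). The column cap is at (345, 241), the tape at (282, 323) and the offcut at (576, 188). Next I fit box models to the masks.

```bash
cat >> h.py <<'E'
from scipy.optimize import minimize
FR=[(0,.04,-.39,.04,.04),(-.08,0.0,0,.04,.04),(-.08,0.0,-.39,-.35,.04)]
TU=[(-.015,.015,-.14,.14,.03)]
def W(pose,b):
    x,y,a=pose;c,s=np.cos(a),np.sin(a)
    return [(x+c*u-s*v,y+s*u+c*v,z) for u in b[:2] for v in b[2:4] for z in(0,b[4])]
def render(p,pose,boxes):
    m=np.zeros((400,640),np.uint8)
    for b in boxes:
        q=np.array([proj(p,w) for w in W(pose,b)])
        cv2.fillConvexPoly(m,np.round(cv2.convexHull(q.astype(np.float32))*256).astype(np.int32),255,cv2.LINE_AA,8)
    return m/255.
def fit(views,boxes,x0,w=None):
    def c(v): return sum(np.abs(cv2.GaussianBlur(render(p,v,boxes),(0,0),1)-cv2.GaussianBlur(m.astype(float),(0,0),1)).sum() for p,m in views)
    s=np.array([x0,np.add(x0,[.015,0,0]),np.add(x0,[0,.015,0]),np.add(x0,[0,0,.05])])
    r=minimize(c,x0,method="Nelder-Mead",options=dict(initial_simplex=s,xatol=1e-5,fatol=.01)); return r.x,r.fun
def mask(k,p):
    r=robot.trace(k,p); return r[0]["pixels"] if r else None
def toF(F,P):
    c,s=np.cos(F[2]),np.sin(F[2]);d=np.array(P)[:2]-F[:2]; return np.array([c*d[0]+s*d[1],-s*d[0]+c*d[1]])
def ends(F,T):
    u=np.array([-np.sin(T[2]),np.cos(T[2])]); return toF(F,T[:2]+.14*u),toF(F,T[:2]-.14*u)
E
python3 - <<'E'
from h import *
P=[robot.read_camera(n) for n in("top","side")]
for k,b,x0 in(("frame",FR,[.66,.21,0.03]),("tube",TU,[.52,-.08,.03])):
    V=[(p,mask(k,p)) for p in P]; V=[v for v in V if v[1] is not None]
    for vv in [V]+[[v] for v in V]:
        r=fit(vv,b,x0); print(k,r[0].round(4),round(r[1],1),vv[0][1].sum())
    if k=="frame": F=fit(V,b,x0)[0]
    else: T=fit(V,b,x0)[0]
p=P[0]; print("cap",atz(p,(345/1.25,241/1.25),.185))
p2=P[1]; print("capside",atz(p2,(398/1.25,258/1.25),.185))
g=p["img"].copy()
for b,pose in((FR,F),(TU,T)):
    for bb in b:
        for w in W(pose,bb):
            u=proj(p,w); 
            if w[2]>0: cv2.circle(g,tuple(np.round(u).astype(int)),0,(0,255,0),-1)
c=g[120:260,200:470]; cv2.imwrite("pics/crop.png",cv2.resize(c,None,fx=2.9,fy=2.9,interpolation=0)[:,:,::-1])
E
```

```text
frame [0.6645 0.2508 0.0125] 4101.9 6927
frame [0.6647 0.252  0.0111] 2227.3 6927
frame [0.6639 0.2481 0.0184] 1812.0 4367
tube [ 0.5199 -0.0918 -0.0243] 130.1 818
tube [ 0.5199 -0.0918 -0.0243] 130.1 818
cap [0.57864908 0.14758708 0.185     ]
capside [0.57697156 0.15227826 0.185     ]
```

View pics/crop.png

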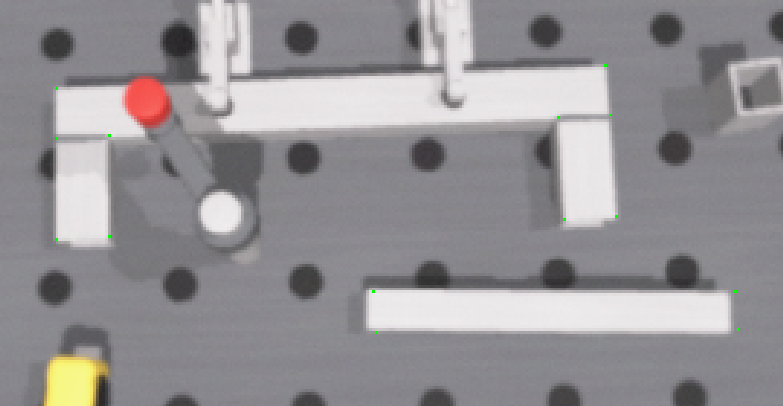

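The box fit lands within about 5 mm of the crop's edges. In the crop the inner corners are at about (110,138) and (557,119), and the tube corners at (366,290) and (731,332). I'll refine the poses from those picked corners and move in above the front of the tube.

apply_moves:
  motion: "100 -3.8 1.24 0 0 0 0;100 -3.8 1.24 0 0 0 0;100 -3.8 1.24 0 0 0 0;100 -3.8 1.24 0 0 0 0;100 -3.8 1.24 0 0 0 0;100 -1.84 -4.17 0 0 0 0;100 -1.84 -4.17 0 0 0 0;100 -1.84 -4.17 0 0 0 0;100 -1.84 -4.17 0 0 0 0;100 -1.84 -4.17 0 0 0 0;100 -1.84 -4.17 0 0 0 0;100 -1.84 -4.17 0 0 0 0;100 -1.84 -4.17 0 0 0 0;100 -1.84 -4.17 0 0 0 0;100 -1.84 -4.17 0 0 0 0;100 -1.84 -4.17 0 0 0 0;100 -1.84 -4.17 0 0 0 0;100 -1.84 -4.17 0 0 0 0;100 0 0 0 0 0 -0.157;100 0 0 0 0 0 -0.157"

```text
time: 3.8
tool_pos: [0.422, -0.0905, 0.2266]
tool_rot: [3.141, -0.0, -3.138]
contact_force: [-0.1, 0.7, -0.0]
opening: 0.0915
grip_force: 0.0
```

```bash
cat > r.py <<'E'
from h import *
from scipy.optimize import least_squares
p=robot.read_camera("top")
def solve(loc,pk,z,x0):
    W3=np.array([atz(p,(200+u/2.9-.5,120+v/2.9-.5),z)[:2] for u,v in pk]); loc=np.array(loc)
    def e(q):
        c,s=np.cos(q[2]),np.sin(q[2]); return (loc@np.array([[c,s],[-s,c]])+q[:2]-W3).ravel()
    r=least_squares(e,x0); print(r.x.round(4),(r.fun*1000).round(1)); return r.x
F=solve([(0,0),(0,-.35),(-.08,0),(-.08,.04),(-.08,-.35),(-.08,-.39),(.04,.04),(.04,-.39)],[(110,138),(557,119),(113,244),(57,242),(565,226),(616,222),(56,88),(605,66)],.04,[.66,.25,.02])
T=solve([(.015,.14),(.015,-.14),(-.015,-.14),(-.015,.14)],[(366,290),(730,292),(732,332),(366,331)],.03,[.52,-.09,0])
C=atz(p,(200+220/2.9-.5,120+213/2.9-.5),.185)
print("clamp F",toF(F,C),"tube F",toF(F,T),"relyaw",T[2]-F[2],ends(F,T))
s=robot.observe();print(s["time"],s["tool_pos"],s["tool_rot"])
E
python3 r.py
```

```text
[0.6619 0.2506 0.0129] [-0.3  1.8 -1.2 -1.5  2.6  3.2 -0.6 -0.1  2.6 -0.7  1.1 -1.3 -2.  -0.4
 -2.2 -1. ]
[ 0.5195 -0.0863 -0.0332] [-0.7 -0.8 -0.4  0.5  0.5  1.   0.6 -0.7]
clamp F [-0.08484636 -0.10074797] tube F [-0.14673987 -0.33508244] relyaw -0.04608011737965533 (array([-0.14029094, -0.19523105]), array([-0.15318881, -0.47493383]))
3.85 [ 0.42205529 -0.09024361  0.22669443] [ 3.14158728e+00  4.56701388e-05 -3.13113297e+00]
```

apply_moves:
  motion: "100 0 0 3 0 0 0.043;100 0 0 3 0 0 0;100 0 0 3 0 0 0;100 0 0 3 0 0 0;100 0 0 3 0 0 0;100 0 0 3 0 0 0;100 0 0 2 0 0 0;100 0 0 1.4 0 0 0;100 -2 0 0 0 0 0;100 -2 0 0 0 0 0;100 -1.7 0 0 0 0 0;100 -1 0 0 0 0 0;100 -0.5 0 0 0 0 0;100 -0.3 0 0 0 0 0;100 0 0 0 0 0 0"

```text
time: 5.72
tool_pos: [0.4947, -0.0924, 0.0124]
tool_rot: [3.141, -0.005, 3.099]
contact_force: [-5.7, 0.1, 3.6]
opening: 0.0917
grip_force: 2.6
```

apply_moves:
  motion: "100 -0.3 0 0 0 0 0.017;100 -0.3 0 0 0 0 0.017;100 -0.3 0 0 0 0 0.017;100 -0.3 0 0 0 0 0.017;100 -0.3 0 0 0 0 0.017;100 -0.3 0 0 0 0 0.017;100 -0.3 0 0 0 0 0.017;100 -0.3 0 0 0 0 0.017;100 -0.3 0 0 0 0 0.017;100 -0.3 0 0 0 0 0.017;100 -0.2 0 0 0 0 0.017;100 -0.2 0 0 0 0 0.017;100 0 0 0 0 0 0.017;100 0 0 0 0 0 0.017;100 0 0 0 0 0 0;100 0 0 0 0 0 0"

```text
time: 7.72
tool_pos: [0.5284, -0.0962, 0.0123]
tool_rot: [3.141, -0.005, 2.861]
contact_force: [-4.4, 3.7, 2.6]
opening: 0.0918
grip_force: 2.7
```

```bash
cat >> h.py <<'E'
F0=np.array([.6619,.2506,.0129])
def look(x0,names=("top","side"),png=None):
    V=[]
    for n in names:
        p=robot.read_camera(n)
        if png and n==names[0]: save(png,p,1.25)
        m=mask("tube",p)
        if m is not None:
            r=fit([(p,m)],TU,x0); print(n,r[0].round(4),round(r[1]),m.sum())
            # top-face corner picture for hand check is saved in png
            e=ends(F0,r[0]); print("  F centre",toF(F0,r[0]).round(4),"rel",round(r[0][2]-F0[2],3),"L",e[0].round(4),"R",e[1].round(4))
    s=robot.observe(); print(round(s["time"],2),np.round(s["tool_pos"],4),np.round(s["tool_rot"],3),np.round(s["contact_force"],1)); print("tcpF",toF(F0,s["tool_pos"]).round(4))
E
python3 -c "
from h import *
look([.545,-.09,-.26],png='a.png')"
```

```text
top [ 0.5579 -0.0961 -0.2265] 1695 353
  F centre [-0.1085 -0.3454] rel -0.239 L [-0.0753 -0.2094] R [-0.1417 -0.4814]
side [ 0.5557 -0.1354 -0.1708] 692 325
  F centre [-0.1111 -0.3846] rel -0.184 L [-0.0856 -0.2469] R [-0.1367 -0.5222]
7.92 [ 0.5284 -0.0962  0.0123] [ 3.141 -0.005  2.861] [-4.8  3.4  3.6]
tcpF [-0.138  -0.3451]
```

View pics/a.png

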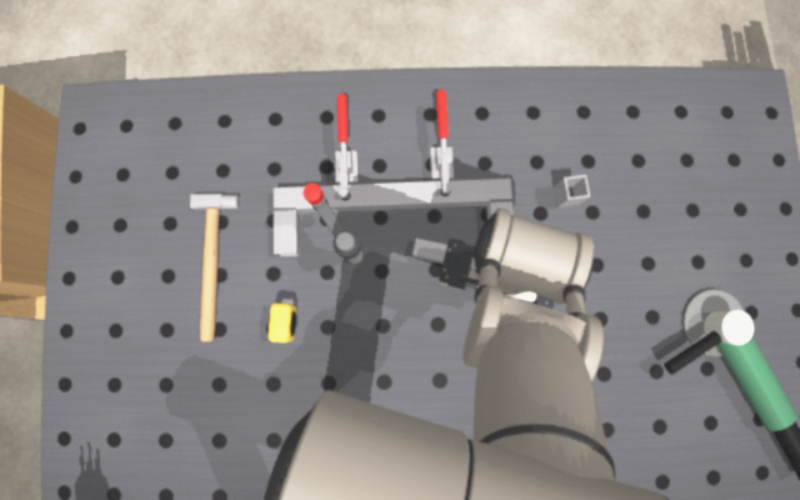

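In the picture the tube's left end shows at (412–447, 238–262), right of the column at (347, 243). The tube is turned about 0.29 rad, and its line passes between column and rail. Next I back off and go to the right end with the fingers closed.

apply_moves:
  motion: "100 1.5 0 0 0 0 0;80 0 0 -4 0 0 0;50 0 0 -4 0 0 0;0 0 0 0 0 0 0.1745;0 0 0 0 0 0 0.1745;0 0 0 0 0 0 0.1745;0 0 0 0 0 0 0.1745;0 0 0 0 0 0 0.1745;0 0 0 0 0 0 0.1745;0 0 0 0 0 0 0.1745;0 0 0 0 0 0 0.1745;0 0 0 0 0 0 0.1745;0 -4 1 0 0 0 0;0 -4 1 0 0 0 0;0 -4 1 0 0 0 0;0 -4 1 0 0 0 0;0 0 0 0 0 0 0"

```text
time: 10.05
tool_pos: [0.5098, -0.2606, 0.0925]
tool_rot: [3.141, 0.0, 1.286]
contact_force: [0.1, 0.0, -0.3]
opening: 0.0006
grip_force: 0.0
```

```bash
python3 -c "
from h import *
print(robot.observe()['qpos'].round(3), robot.observe()['opening'])
look([.55,-.09,-.28],png='b.png')"
```

```text
[-0.606  0.562  1.567 -0.     1.012 -0.321] 0.0006447676953265349
top [ 0.558  -0.0968 -0.2311] 181 1871
  F centre [-0.1084 -0.346 ] rel -0.244 L [-0.0746 -0.2101] R [-0.1422 -0.4818]
side [ 0.5505 -0.1314 -0.2211] 163 886
  F centre [-0.1163 -0.3805] rel -0.234 L [-0.0838 -0.2444] R [-0.1487 -0.5167]
10.25 [ 0.5101 -0.2569  0.0925] [-3.141e+00 -1.000e-03  1.291e+00] [ 0.1 -0.  -0.2]
tcpF [-0.1583 -0.5055]
```

View pics/b.png

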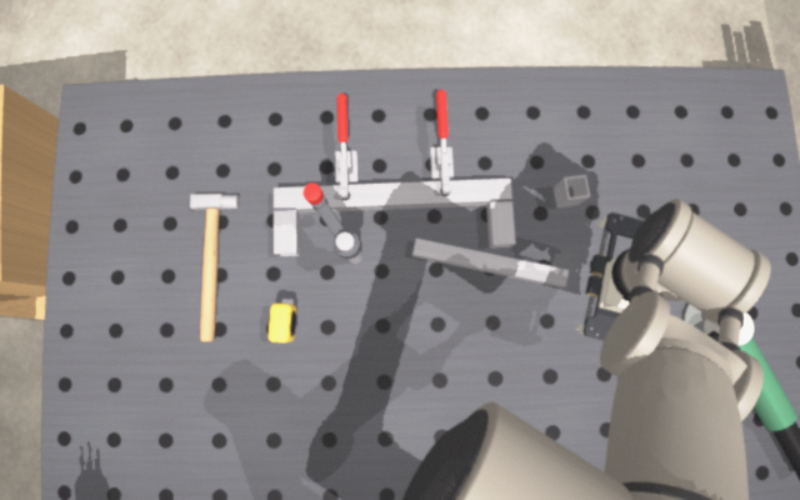

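In the picture the tube's top face runs from (417,239)/(412,256) to (569,269)/(565,286). I convert these corners to a pose.

```bash
cat >> h.py <<'E'
def picks(p,pk,g=1.25):
    # pk: left-far,right-far,right-near,left-near top corners, pixels in a picture scaled by g
    w=np.array([atz(p,((u+.5)/g-.5,(v+.5)/g-.5),.03)[:2] for u,v in pk]); c=w.mean(0)
    d=w[0]+w[3]-w[1]-w[2]; print("len",np.linalg.norm(d)/2); T=np.array([*c,np.arctan2(-d[0],d[1])])
    e=ends(F0,T); print(T.round(4),"F",toF(F0,T).round(4),"rel",round(T[2]-F0[2],3),"L",e[0].round(4),"R",e[1].round(4)); return T
E
python3 -c "
from h import *
p=robot.read_camera('top')
picks(p,[(417,239),(569,269),(565,286),(412,256)])
im=cv2.cvtColor(p['img'],7)
c=np.array([(417,239),(569,269),(565,286),(412,256)],np.float32).reshape(-1,1,2)/1.25
s=cv2.cornerSubPix(im,c,(3,3),(-1,-1),(3,50,.01)).reshape(-1,2)*1.25;print(s);picks(p,s)"
```

```text
len 0.2785985086193375
[ 0.5572 -0.0963 -0.2233] F [-0.1092 -0.3455] rel -0.236 L [-0.0764 -0.2094] R [-0.142  -0.4816]
[[415.40778 237.7532 ]
 [567.9549  269.60388]
 [565.      286.     ]
 [412.01767 254.26855]]
len 0.27966204553592366
[ 0.5583 -0.0952 -0.2344] F [-0.1081 -0.3444] rel -0.247 L [-0.0738 -0.2086] R [-0.1423 -0.4801]
```

apply_moves:
  motion: "0 0 1 0 0 0 -0.05;0 0 0 3 0 0 0;0 0 0 3 0 0 0;0 0 0 2 0 0 0;0 0.6 0 0 0 0 0;0 0.6 0 0 0 0 0;0 0.5 0 0 0 0 0;0 0.6 0 0 0 0 0;0 0.6 0 0 0 0 0;0 0.6 0 0 0 0 0;0 0.6 0 0 0 0 0;0 0.6 0 0 0 0 0;0 0.6 0 0 0 0 0;0 0.6 0 0 0 0 0;0 0.6 0 0 0 0 0;0 0.6 0 0 0 0 0;0 0.6 0 0 0 0 0;0 0.6 0 0 0 0 0;0 0.6 0 0 0 0 0;0 0 0 0 0 0 0"

```text
time: 12.8
tool_pos: [0.5411, -0.1745, 0.0137]
tool_rot: [3.139, 0.001, 1.341]
contact_force: [0.9, -2.9, 3.0]
opening: 0.0001
grip_force: 1.4
```

```bash
python3 -c "
from h import *
look([.573,-.02,-.23],names=('top',),png='c.png')"
```

```text
12.9 [ 0.5409 -0.1745  0.0133] [3.14 0.   1.34] [ 0.9 -2.8  2.3]
tcpF [-0.1265 -0.4235]
```

View pics/c.png

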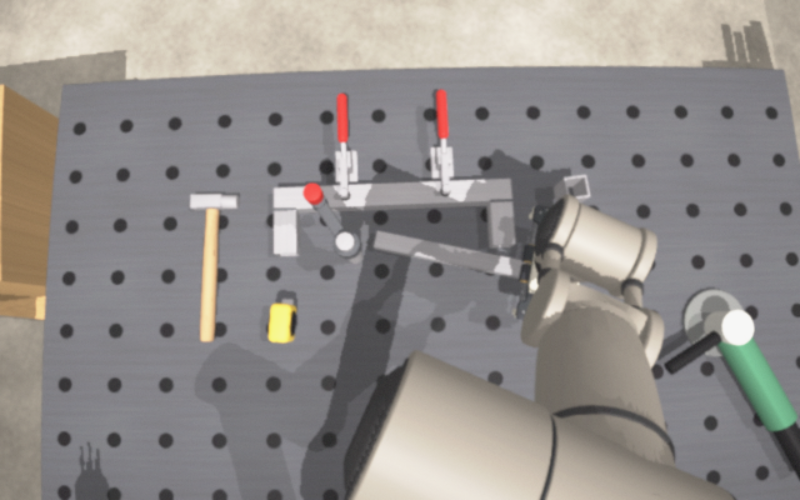

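The left end is at about (377, 240), just right of the column and pointing behind it. It moved straight, so I continue the push.

apply_moves:
  motion: "0 0.6 0 0 0 0 0;0 0.6 0 0 0 0 0;0 0.6 0 0 0 0 0;0 0.6 0 0 0 0 0;0 0.6 0 0 0 0 0;0 0.6 0 0 0 0 0;0 0.6 0 0 0 0 0;0 0.6 0 0 0 0 0;0 0.6 0 0 0 0 0;0 0.6 0 0 0 0 0;0 0.6 0 0 0 0 0;0 0.6 0 0 0 0 0;0 0.6 0 0 0 0 0;0 0.6 0 0 0 0 0;0 0 0 0 0 0 0"

```text
time: 14.78
tool_pos: [0.5598, -0.0927, 0.0131]
tool_rot: [3.141, 0.0, 1.34]
contact_force: [0.5, -3.3, 2.7]
opening: 0.0006
grip_force: 1.8
```

```bash
python3 -c "
from h import *
look([.595,.06,-.23],png='d.png')"
```

```text
top [ 0.595   0.0635 -0.2262] 546 1501
  F centre [-0.0694 -0.1863] rel -0.239 L [-0.0362 -0.0502] R [-0.1025 -0.3223]
side [ 0.5934  0.0497 -0.216 ] 506 754
  F centre [-0.0711 -0.2   ] rel -0.229 L [-0.0394 -0.0637] R [-0.1029 -0.3364]
14.97 [ 0.5597 -0.0927  0.0128] [3.141 0.    1.34 ] [ 0.3 -4.9  3.1]
tcpF [-0.1067 -0.3419]
```

View pics/d.png

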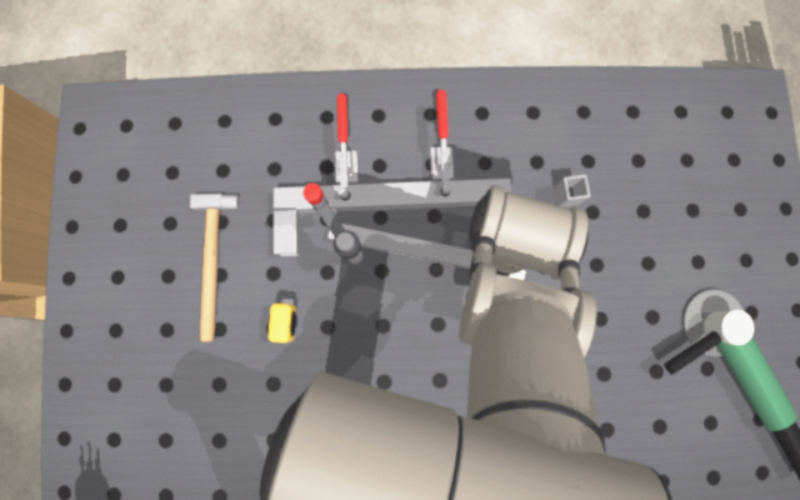

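The tube's left end now sits behind the column: the left end is at about frame (-0.037, -0.061) and the right at (-0.104, -0.333), so the on-the-way condition is met. I push on almost to the left leg, then move around to the front with the fingers open.

apply_moves:
  motion: "0 0 0 -0.5 0 0 0;0 0.6 0 0 0 0 0;0 0.6 0 0 0 0 0;0 0.6 0 0 0 0 0;0 0.6 0 0 0 0 0;0 0.6 0 0 0 0 0;0 0.6 0 0 0 0 0;0 0.6 0 0 0 0 0;0 0.5 0 0 0 0 0;0 0 0 0 0 0 0"

```text
time: 16.23
tool_pos: [0.5704, -0.0457, 0.0177]
tool_rot: [-3.142, -0.001, 1.341]
contact_force: [-0.4, -0.5, -0.3]
opening: 0.0003
grip_force: 0.0
```

apply_moves:
  motion: "0 -2 0 0 0 0 0;0 0 0 -4 0 0 0;0 0 0 -4 0 0 0;100 0 0 0 0 0 -0.175;100 0 0 0 0 0 -0.175;100 0 0 0 0 0 -0.175;100 0 0 0 0 0 -0.175;100 0 0 0 0 0 -0.175;100 0 0 0 0 0 -0.175;100 0 0 0 0 0 -0.175;100 0 0 0 0 0 -0.175;100 0 0 0 0 0 -0.175;100 2.2 3.9 0 0 0 0;100 2.2 3.9 0 0 0 0;100 0 0 0 0 0 0"

```text
time: 18.1
tool_pos: [0.5391, 0.0213, 0.0976]
tool_rot: [3.141, -0.002, 2.918]
contact_force: [-0.1, -0.3, -0.8]
opening: 0.0915
grip_force: 0.0
```

```bash
python3 -c "
from h import *
look([.605,.105,-.22],png='e.png')"
```

```text
top [ 0.6152  0.1496 -0.2675] 1539 467
  F centre [-0.048  -0.1004] rel -0.28 L [-0.0093  0.0342] R [-0.0868 -0.2349]
side [ 0.6053  0.0988 -0.2163] 606 723
  F centre [-0.0586 -0.1511] rel -0.229 L [-0.0268 -0.0147] R [-0.0904 -0.2874]
18.3 [0.5408 0.0185 0.0978] [3.142e+00 1.000e-03 2.914e+00] [-0.2  1.3  0.3]
tcpF [-0.1241 -0.2305]
```

View pics/e.png

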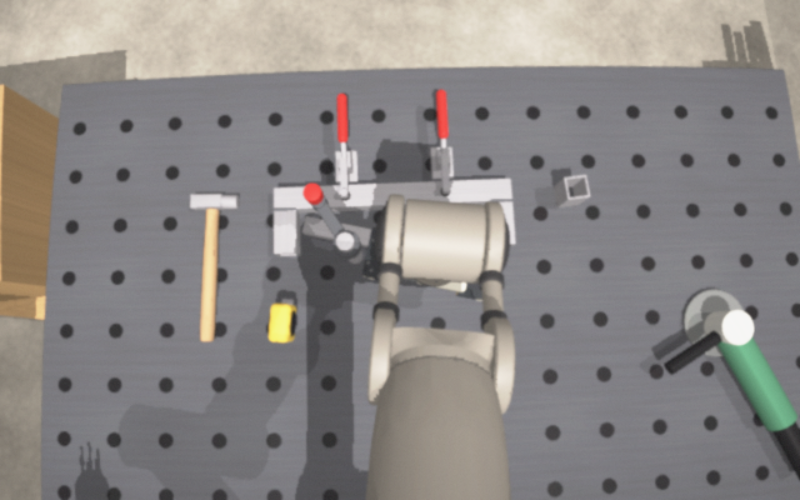

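The wrist hides most of the tube. The side view puts its left end at frame (-0.027, -0.015) and its right at (-0.090, -0.287), as intended. I swing it in now.

apply_moves:
  motion: "70 0 0 2.8 0 0 0;70 0 0 2.8 0 0 0;70 0 0 2.8 0 0 0;70 -0.9 0.2 0 0 0 0;70 -0.9 0.2 0 0 0 0;70 -0.4 0.05 0 0 0 -0.015;70 -0.4 0.05 0 0 0 -0.015;70 -0.4 0.05 0 0 0 -0.015;70 -0.4 0.05 0 0 0 -0.015;70 -0.4 0.05 0 0 0 -0.015;70 -0.4 0.05 0 0 0 -0.015;70 -0.4 0.05 0 0 0 -0.015;70 -0.4 0.05 0 0 0 -0.015;70 -0.4 0.05 0 0 0 -0.015;70 -0.4 0.05 0 0 0 -0.015;70 -0.4 0.05 0 0 0 -0.015;70 -0.4 0.05 0 0 0 -0.015;70 0 0 0 0 0 0"

```text
time: 20.55
tool_pos: [0.6073, 0.0187, 0.0142]
tool_rot: [-3.142, 0.001, 3.096]
contact_force: [-3.0, -1.9, 1.1]
opening: 0.0641
grip_force: 1.4
```

```bash
python3 -c "
from h import *
look([.63,.105,-.04])"
```

```text
top [ 0.6372  0.1117 -0.0528] 1421 651
  F centre [-0.0265 -0.1385] rel -0.066 L [-0.0173  0.0012] R [-0.0357 -0.2782]
side [ 0.6406  0.0864 -0.0083] 658 563
  F centre [-0.0234 -0.1639] rel -0.021 L [-0.0204 -0.024 ] R [-0.0263 -0.3039]
20.75 [0.6073 0.0188 0.0141] [3.141e+00 1.000e-03 3.095e+00] [-1.6 -0.2  1.3]
tcpF [-0.0576 -0.2311]
```

apply_moves:
  motion: "70 -0.4 0 0 0 0 -0.015;70 -0.4 0 0 0 0 -0.015;70 -0.4 0 0 0 0 -0.015;70 -0.3 0 0 0 0 -0.015;70 -0.1 0 0 0 0 0;70 -0.1 0 0 0 0 0;70 0 0 0 0 0 0"

```text
time: 21.62
tool_pos: [0.6231, 0.0184, 0.0139]
tool_rot: [3.142, -0.002, -3.127]
contact_force: [-6.7, -1.8, 4.5]
opening: 0.0645
grip_force: 3.2
```

apply_moves:
  motion: "70 -0.1 0 0 0 0 0;70 -0.1 0 0 0 0 0;70 0 0 0 0 0 0"

```text
time: 22.0
tool_pos: [0.6242, 0.0184, 0.0138]
tool_rot: [3.141, -0.004, -3.127]
contact_force: [-9.1, -1.4, 6.4]
opening: 0.0644
grip_force: 4.7
```

```bash
python3 -c "
from h import *
look([.645,.105,.01])"
```

```text
top [0.6479 0.1161 0.0138] 1396 691
  F centre [-0.0158 -0.1343] rel 0.001 L [-0.0159  0.0057] R [-0.0156 -0.2743]
side [0.6539 0.0828 0.0729] 743 422
  F centre [-0.0102 -0.1677] rel 0.06 L [-0.0186 -0.0279] R [-0.0018 -0.3074]
22.2 [0.6242 0.0184 0.0138] [ 3.141 -0.004 -3.127] [-8.6 -1.3  7.3]
tcpF [-0.0407 -0.2317]
```

apply_moves:
  motion: "70 1.5 0 0 0 0 0;0 0 0 -3 0 0 0;0 0 0 -3 0 0 0;0 0 -4.4 0 0 0 0;0 0 -4.4 0 0 0 0;0 -3.3 0 0 0 0 0;0 0 0 0 0 0 0;0 0 0 0 0 0 0"

```text
time: 23.2
tool_pos: [0.645, -0.069, 0.0734]
tool_rot: [3.141, -0.0, -3.127]
contact_force: [0.3, 0.6, -0.5]
opening: 0.0015
grip_force: 0.0
```

```bash
python3 -c "
from h import *
look([.645,.1,.01],png='g.png')
print(robot.observe()['opening'])"
```

```text
top [0.649  0.1115 0.0149] 644 1446
  F centre [-0.0147 -0.1389] rel 0.002 L [-0.0149  0.0011] R [-0.0144 -0.2789]
side [0.6501 0.0843 0.0432] 428 751
  F centre [-0.014  -0.1661] rel 0.03 L [-0.0182 -0.0262] R [-0.0098 -0.3061]
23.4 [ 0.6449 -0.0689  0.0738] [ 3.141 -0.    -3.127] [-0.3 -0.1  1.3]
tcpF [-0.0211 -0.3193]
0.0003034559893991553
```

View pics/g.png

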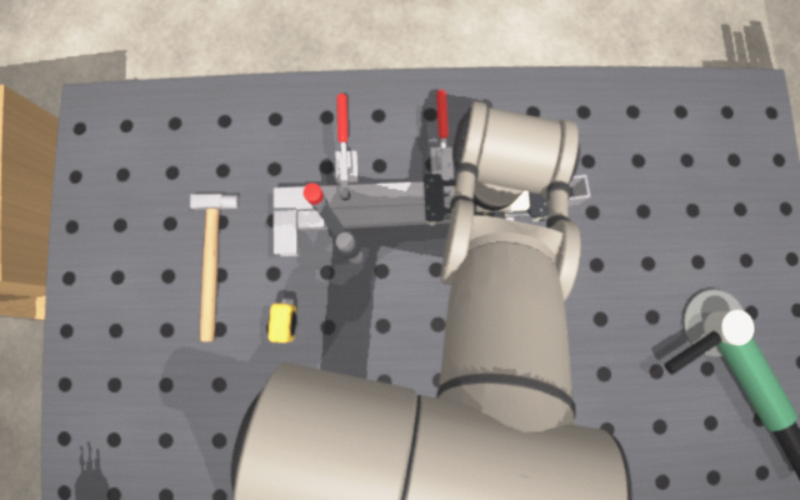

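The tube lies along the rail from about (300, 217) rightwards, with its left end close to the left leg. I descend beyond its right end and push it left.

apply_moves:
  motion: "0 0 0 2.8 0 0 0;0 0 0 2.8 0 0 0;0 0 0 0 0 0 0;0 0 0.4 0 0 0 0;0 0 0.4 0 0 0 0;0 0 0.3 0 0 0 0;0 0 0.3 0 0 0 0;0 0 0 0 0 0 0"

```text
time: 24.4
tool_pos: [0.6451, -0.055, 0.0179]
tool_rot: [3.142, 0.0, -3.127]
contact_force: [0.2, 0.4, 0.0]
opening: 0.0005
grip_force: 0.0
```

apply_moves:
  motion: "0 0 0.2 0 0 0 0;0 0 0.2 0 0 0 0;0 0 0.2 0 0 0 0;0 0 0 0 0 0 0"

```text
time: 24.9
tool_pos: [0.645, -0.0492, 0.0177]
tool_rot: [3.141, -0.0, -3.128]
contact_force: [-0.0, -0.7, -0.5]
opening: 0.0007
grip_force: 0.0
```

apply_moves:
  motion: "0 0 0.2 0 0 0 0;0 0 0.2 0 0 0 0;0 0 0 0 0 0 0"

```text
time: 25.28
tool_pos: [0.645, -0.046, 0.0178]
tool_rot: [-3.141, 0.0, -3.128]
contact_force: [-0.2, -4.3, 0.6]
opening: 0.0004
grip_force: 1.6
```

apply_moves:
  motion: "0 0 0.2 0 0 0 0;0 0 0.2 0 0 0 0;0 0 0 0 0 0 0"

```text
time: 25.65
tool_pos: [0.6451, -0.0445, 0.0182]
tool_rot: [-3.138, 0.001, -3.128]
contact_force: [-1.0, -13.9, 1.6]
opening: 0.0002
grip_force: 5.3
```

apply_moves:
  motion: "0 0 0.2 0 0 0 0;0 0 0.2 0 0 0 0;0 0 0 0 0 0 0"

```text
time: 26.02
tool_pos: [0.6454, -0.0435, 0.0187]
tool_rot: [-3.134, 0.002, -3.128]
contact_force: [-2.5, -24.6, 2.9]
opening: 0.0
grip_force: 9.6
```

The force rose to 25 N with almost no travel, so the left end is butted. Next I back off and press the tube flat from the front with both fingers.

apply_moves:
  motion: "0 0 -1 0 0 0 0;0 0 0 -3 0 0 0;0 0 0 -3 0 0 0;50 4.5 0 0 0 0 0;100 0.5 4 0 0 0 0;100 0 3.9 0 0 0 0;100 0 0 2 0 0 0;100 0 0 2 0 0 0;100 0 0 2.4 0 0 0;100 -1.2 0 0 0 0 0;100 -1.2 0 0 0 0 0;100 -0.4 0 0 0 0 0;100 -0.2 0 0 0 0 0;100 -0.2 0 0 0 0 0;100 -0.2 0 0 0 0 0;100 0 0 0 0 0 0"

```text
time: 28.02
tool_pos: [0.6239, 0.0312, 0.0138]
tool_rot: [-3.141, -0.009, -3.126]
contact_force: [-13.8, -2.6, 8.7]
opening: 0.0916
grip_force: 6.9
```

apply_moves:
  motion: "100 -0.2 0 0 0 0 0;100 -0.1 0 0 0 0 0;100 0 0 0 0 0 0;100 2 0 0 0 0 0;100 2 0 0 0 0 0;100 0 0 -4 0 0 0;100 0 0 -4 0 0 0;100 5 -5 0 0 0 0;100 5 -5 0 0 0 0;100 5 -5 0 0 0 0;100 0 -5 0 0 0 0;100 0 0 0 0 0 0"

```text
time: 29.52
tool_pos: [0.4611, -0.1565, 0.0945]
tool_rot: [-3.14, 0.002, -3.133]
contact_force: [-0.1, 0.1, -0.3]
opening: 0.0917
grip_force: 0.0
```

```bash
python3 -c "
from h import *
look([.647,.11,.013],png='i.png')
p=cv2.imread('pics/i.png')
cv2.imwrite('pics/j.png',cv2.resize(p[160:280,250:530],None,fx=2.8,fy=2.8,interpolation=cv2.INTER_CUBIC))"
```

```text
top [0.6491 0.1093 0.0214] 428 1662
  F centre [-0.0146 -0.1411] rel 0.009 L [-0.0158 -0.0011] R [-0.0134 -0.2811]
side [0.6499 0.0879 0.0311] 380 823
  F centre [-0.0141 -0.1625] rel 0.018 L [-0.0166 -0.0226] R [-0.0115 -0.3025]
29.73 [ 0.4609 -0.1525  0.0937] [ 3.141 -0.    -3.127] [ 0.4 -0.5  0.3]
tcpF [-0.2062 -0.4005]
```

View pics/j.png

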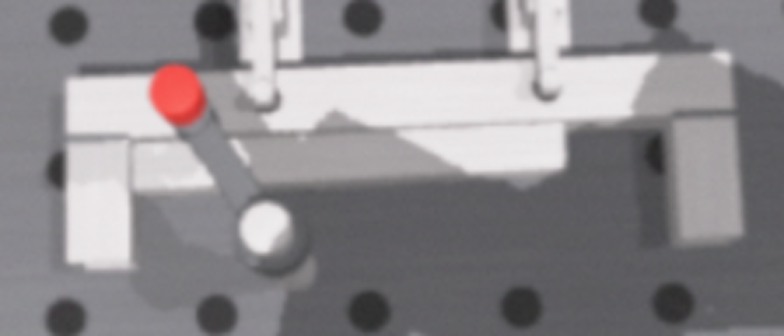

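The crop shows the tube flush along the back rail from (133, 165) to (565, 145), with its left end touching the leg at x≈132. The fitted ends are also within tolerance, so I hand in.

```bash
python3 -c "
from cell import robot
print(robot.hand_in())"
```

```text
the job is handed in; nothing more can be done
None
```

The tube was pushed in behind the clamp column, swung in, butted against the left leg and pressed flat along the back rail. The job was handed in at about 30 s; the hand-in call returned no verdict, and the last picture shows the tube seated.

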